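# Find the stirrer bearing that takes the shaft gauge

### The job

Only one of the three white stirrer bearings in the rack takes our stirrer shaft; the other two have a guide ring inside that is too tight. Find it by trying the plug gauge gently in the bores, without forcing it, and leave the gauge standing in the one it goes right through, its handle down on the head and that bearing still in its place in the rack. Put the two tight ones in the steel tray, and leave the other things on the bench alone.

Things in the scene. Friction and masses are not known exactly. Their poses are not given: they have to be found in the camera images.
- gauge: plug gauge, 190 g: steel pin 16 mm across, 62 mm long, chamfered end, under a round aluminium handle 25 mm across, 80 mm long. Origin: centre of the pin's end; z up to the handle, shoulder at z = 62 mm. In the right bearing the shoulder comes down on the head, the pin end 4 mm out below; a tight ring lets the pin 23 mm in and stops it, 39 mm short.
- bearing_a: white PTFE stirrer bearing, loose, 85 g: knurled round head 38 mm across, 22 mm tall, over a cone 29 narrowing to 26 mm, 36 mm long; 58 mm in all. A 17.6 mm bore, its mouth in the head, runs down right through; a black guide ring is captive inside, out of sight. All look alike. Origin: centre of the underside, z up the bore. Starts in any of the rack's places, with about 2 mm side play.
- bearing_b: white PTFE stirrer bearing, loose, 85 g: knurled round head 38 mm across, 22 mm tall, over a cone 29 narrowing to 26 mm, 36 mm long; 58 mm in all. A 17.6 mm bore, its mouth in the head, runs down right through; a black guide ring is captive inside, out of sight. All look alike. Origin: centre of the underside, z up the bore. Starts in any of the rack's places, with about 2 mm side play.
- bearing_c: white PTFE stirrer bearing, loose, 85 g: knurled round head 38 mm across, 22 mm tall, over a cone 29 narrowing to 26 mm, 36 mm long; 58 mm in all. A 17.6 mm bore, its mouth in the head, runs down right through; a black guide ring is captive inside, out of sight. All look alike. Origin: centre of the underside, z up the bore. Starts in any of the rack's places, with about 2 mm side play.
- rack: grey plastic rack, fixed: a plate 86 mm (x) by 250 mm (y), 10 mm thick, top 60 mm above the bench, on two end cheeks; three through holes of 33.5 mm in a row along its y, 80 mm apart. Origin: centre of its underside.
- rack_place1 (a point): centre of the left-hand hole of the rack (as seen from the robot; left is +y), level with the plate's top. A bearing that hangs in it rests by its head on the plate, its origin 36 mm below this point.
- rack_place2 (a point): centre of the middle hole of the rack (as seen from the robot; left is +y), level with the plate's top. A bearing that hangs in it rests by its head on the plate, its origin 36 mm below this point.
- rack_place3 (a point): centre of the right-hand hole of the rack (as seen from the robot; left is +y), level with the plate's top. A bearing that hangs in it rests by its head on the plate, its origin 36 mm below this point.
- gauge_block_hole0 (a point): centre of the mouth of the hole in which the gauge stands at the start, in the top of a fixed wooden block 64 mm square and 50 mm tall; the hole is 19 mm wide and 44 mm deep.
- tray_floor (a point): centre of the inner floor of the tray, a fixed open tray of bright steel 230 mm (its x) by 150 mm (its y) by 36 mm tall, walls and floor 4 mm; empty at the start.
- reagent_bottle: bystander: clear bottle with a blue cap and a paper band, 70 mm across, 140 mm tall; origin under its centre.
- beaker: bystander: empty glass beaker, 68 mm across, 85 mm tall; origin under its centre.
- boss_head: bystander: dark cast boss head with two wing screws, about 80 mm by 50 mm, 26 mm tall, lying on the bench; origin under its block.
- glass_stopper: bystander: glass stopper standing on its narrow end, 31 mm across, 44 mm tall; origin under its centre.
- spatula: bystander: slim steel lab spatula 170 mm long, 10 mm wide, 4 mm thick, lying flat along its x; origin under its middle.
- petri_dish: bystander: closed glass petri dish, 90 mm across, 17 mm tall; origin under its centre.
- keck_clip: bystander: small grey plastic U-shaped joint clip, 32 mm by 22 mm, 22 mm tall; origin under its centre.

How it is judged (in metres and radians):
At the end, for the whole second after the job is handed in: The gauge stands in a bearing that hangs upright in a rack place (centre within 6 mm, down within 4 mm), its shoulder within 3 mm of the head (gauge axis within 4 mm of the bearing's); both other bearings are at rest inside the walls of the tray ((((horizontal distance between bearing_a and rack_place1 below 0.006 m or horizontal distance between bearing_a and rack_place2 below 0.006 m or horizontal distance between bearing_a and rack_place3 below 0.006 m) and z of bearing_a in the frame of rack below 0.028 m and angle between bearing_a's own z axis and vertical below 0.12 rad and horizontal distance between gauge and bearing_a below 0.004 m and z of gauge in the frame of bearing_a below -0.001 m and angle between the z axis of gauge and the z axis of bearing_a, either way round below 0.12 rad and x of bearing_b in the frame of tray_floor between -0.108 and 0.108 m and y of bearing_b in the frame of tray_floor between -0.068 and 0.068 m and z of each of bearing_b, bearing_c in the frame of tray_floor below 0.045 m and linear speed of each of bearing_b, bearing_c below 0.05 m/s and x of bearing_c in the frame of tray_floor between -0.108 and 0.108 m and y of bearing_c in the frame of tray_floor between -0.068 and 0.068 m) or ((horizontal distance between bearing_b and rack_place1 below 0.006 m or horizontal distance between bearing_b and rack_place2 below 0.006 m or horizontal distance between bearing_b and rack_place3 below 0.006 m) and z of bearing_b in the frame of rack below 0.028 m and angle between bearing_b's own z axis and vertical below 0.12 rad and horizontal distance between gauge and bearing_b below 0.004 m and z of gauge in the frame of bearing_b below -0.001 m and angle between the z axis of gauge and the z axis of bearing_b, either way round below 0.12 rad and x of bearing_a in the frame of tray_floor between -0.108 and 0.108 m and y of bearing_a in the frame of tray_floor between -0.068 and 0.068 m and z of each of bearing_a, bearing_c in the frame of tray_floor below 0.045 m and linear speed of each of bearing_a, bearing_c below 0.05 m/s and x of bearing_c in the frame of tray_floor between -0.108 and 0.108 m and y of bearing_c in the frame of tray_floor between -0.068 and 0.068 m) or ((horizontal distance between bearing_c and rack_place1 below 0.006 m or horizontal distance between bearing_c and rack_place2 below 0.006 m or horizontal distance between bearing_c and rack_place3 below 0.006 m) and z of bearing_c in the frame of rack below 0.028 m and angle between bearing_c's own z axis and vertical below 0.12 rad and horizontal distance between gauge and bearing_c below 0.004 m and z of gauge in the frame of bearing_c below -0.001 m and angle between the z axis of gauge and the z axis of bearing_c, either way round below 0.12 rad and x of bearing_a in the frame of tray_floor between -0.108 and 0.108 m and y of bearing_a in the frame of tray_floor between -0.068 and 0.068 m and z of each of bearing_a, bearing_b in the frame of tray_floor below 0.045 m and linear speed of each of bearing_a, bearing_b below 0.05 m/s and x of bearing_b in the frame of tray_floor between -0.108 and 0.108 m and y of bearing_b in the frame of tray_floor between -0.068 and 0.068 m)) and linear speed of gauge below 0.05 m/s); the robot touches nothing.
It fails at once if the gauge forced: a bearing pressed on the rack with more than 80 N (contact force between any of bearing_a, bearing_b, bearing_c and rack above 80 N).
It fails at once if a bystander (reagent bottle, beaker, boss head, glass stopper, spatula, petri dish, joint clip) moved by more than 30 mm (distance of any of reagent_bottle, beaker, boss_head, glass_stopper, spatula, petri_dish, keck_clip from where it was at the start of the episode above 0.03 m).
It fails at once if the reagent bottle, beaker or glass stopper tipped over (angle between any of reagent_bottle, beaker, glass_stopper's own z axis and vertical above 0.6 rad).
It also fails if it takes over 72 s, if anything falls off the work surface, if the arm or the gripper's body presses on something with over 40 N, if the wrist force passes 120 N, or if a joint passes its speed limit or range.

### The arm

A 7-joint arm with a two-finger parallel gripper is mounted at the origin on the work surface. World frame = base frame: x ahead of the robot, y to its left, z up, the work surface at z = 0. Lengths are in m, angles in degrees, forces in N, time in s.
With the tool pointing down it reaches from about 0.425 to 0.8 m from the base axis. Payload 8.3 kg.
Tool frame: the origin (TCP) lies on the mounting face of the last link; the fingertips stand 173 mm ahead of it and the grasp point (between the pads) lies 155 mm ahead of it; z points along the fingers, y is the line along which they close (so a half turn about z gives the same grasp; the last joint's range is limited). The gripper opens to 85 mm and grips with 20 to 120 N. Pads are 22 mm wide; open, the fingers measure 114 mm over their backs; the gripper's body (76 mm by 85 mm) begins 54 mm behind the grasp point. The pads swing forward as they close: fully open they stand 13 mm farther back than shut.
Start: joints at [68.302, 21.967, 0.94, 78.501, -0.361, 79.538, -2.664], TCP at [0.194, -0.594, 0.405] pointing down, gripper open.
Joint ranges: [-169.22, 169.22], [-14.56, 117.87], [-87.37, 89.26], [10.42, 133.3], [-82.24, 262.24], [0.94, 117.77], [-172.7, 172.7]. Speed limits (degrees/s): [136.94, 136.94, 172.46, 172.46, 180, 180, 180].

### API

Orientations are given as a 3x3 rotation matrix whose columns are the frame's x, y, z axes.
In Python, from cell import manip gives the robot as it stands. The module is installed in compiled form; this text tells all that it offers.
- The arm moves only by the tool apply_moves, never from a script. Its argument "series" is a list of rows, each an object of numbers: "x", "y", "z": the shift along the tool's x, y, z in cm; "wx", "wy", "wz": the turn, a rotation vector about the tool's x, y, z in rad. A call has 1 to 8 rows; each row is the pose to reach, as a shift and turn from the pose commanded when the call began, along the tool's axes at that moment; what a row does not reach only later rows make up. A row lasts 1/10 s, in which the tool goes at most 50 mm and 8.59 degrees, less where a joint would pass 70% of its speed; a pose out of reach is approached as far as the arm can. A call with a gripper value outside its range is refused whole. "fingers" is the finger opening in cm, from 0 to 8.54, set as the call begins (left out, the last holds). The fingers move at their own pace and stop on an object; "grip_force" is the grip in N (left out, the last holds). Time passes only in rows, so rows that repeat a pose let the fingers close. It gives the time, the measured TCP pose, the force, the opening and the grip force at its end, in the units of the state.
- manip.observe(): the state, without advancing time (a new reading comes with each control period).
- manip.get_image(name): name is "scene" or "top"; returns (picture, depth): 384x512x3 uint8, blue, green, red; 384x512 float32, m along the optical axis (not along the pixel's ray), 0 where there is no reading.
- manip.camera_model(name): a dict with "fovy" (degrees; the focal length in pixels is half the picture's height over the tangent of half this angle, whatever the lens; pixels are square), "cx", "cy" (the principal point, pixels), "rvec" (rotation vector, rad) and "tvec" (3), from world to camera coordinates, as OpenCV has them. Camera axes: x right, y down, z forward; pixel columns grow to the right and rows downward; lengths in m; the calibration is good to about 2 mm. A picture is of the moment at which its call begins. camera_model takes no time and is no camera call.
- manip.hand_in(): hands the job in; it is judged then, once.
Trained networks look in the newest picture that a camera, given by its name, has taken for a name from the list of things; names that differ only in an ending like _2 or _b are one class to them, and where a whole thing is asked for, a point or a joint stands for the part that bears it (a point fixed in the world has none). Each returns a list of dicts, best first, with "confidence" (0 to 1); they miss things now and then, are a little off and sometimes report something else, mostly with a low value. They report only what shows in the picture. A call takes as long as a camera call.
- manip.look_for(label, camera): "position" ([x, y, z] in m, in the coordinates of the camera as it stood for that picture, good to about 4 mm: the middle of the surface that is visible of it).
- manip.spot_point(label, camera): "position" ([x, y, z] in m, in the coordinates of the camera as it stood for that picture, good to about 4 mm: a listed point, or the origin of a listed thing).
The state is a dict: "clock": time; "joint_pos": joint angles; "qvel": joint speeds; "effort": joint torques, N m; "tool_pos": TCP position; "ee_rot": TCP orientation; "wrist_force": force on the tool from outside, world axes, zero at the start; "moment": the same for the moment, N m; "gripper_width": opening from 0.0 (shut) to 1.0 (fully open); "grip_force": force on a finger pad.
Only numpy, scipy, OpenCV 4.12 (cv2) and the standard library are available. Lean on these libraries where they do the work, as an engineer would, in place of code of your own. Each camera call takes 0.05 s, during which the arm holds its last target. There are 200 camera calls.

## Working session

There is one attempt and no reset: what is moved stays moved. The work goes in short steps, Python scripts to look and compute and a tool call to move; the robot and the scene stay as the last step left them, time stands still between calls to the robot, and variables do not carry over. Pictures are saved under pics/ and viewed, at most 10 in all, crops included, and the job is handed in when it is done.

Besides the shell and the picture viewer there is one more tool, called by a JSON object that holds its "name" and its "arguments". apply_moves: Moves the arm, as the interface text tells. Its arguments: {"type":"object","properties":{"series":{"type":"array"},"fingers":{"type":"number"},"grip_force":{"type":"number"}},"required":["series"]}

```bash
mkdir -p pics; cat > h.py <<'E'
import numpy as np, cv2
from cell import manip
def w(cam,p):
    m=manip.camera_model(cam);R=cv2.Rodrigues(np.array(m["rvec"],float))[0]
    return R.T@(np.array(p,float).ravel()-np.array(m["tvec"],float).ravel())
def cloud(cam,d):
    m=manip.camera_model(cam);f=d.shape[0]/2/np.tan(np.radians(m["fovy"])/2)
    v,u=np.indices(d.shape);P=np.stack([(u-m["cx"])/f*d,(v-m["cy"])/f*d,d],-1)
    R=cv2.Rodrigues(np.array(m["rvec"],float))[0]
    return (P-np.array(m["tvec"],float).ravel())@R
def st():
    s=manip.observe();print(s["clock"],np.round(s["tool_pos"],4),np.round(s["ee_rot"],3).tolist(),np.round(s["wrist_force"],1),s["gripper_width"],s["grip_force"])
    return s
E
python3 - <<'E'
from h import *
st()
for c in("top","scene"):
    im,d=manip.get_image(c);cv2.imwrite(f"pics/{c}1.png",im);np.save(f"{c}.npy",d)
    for l in("rack_place1","rack_place2","rack_place3","gauge_block_hole0","tray_floor","gauge","reagent_bottle","beaker","boss_head","glass_stopper","spatula","petri_dish","keck_clip","bearing_a"):
        r=manip.spot_point(l,c)
        print(c,l,[(np.round(w(c,x["position"]),3).tolist(),round(x["confidence"],2)) for x in r[:3]])
E
```

```text
0.0 [ 0.1941 -0.5939  0.4037] [[0.951, 0.311, -0.001], [0.311, -0.951, 0.002], [-0.0, -0.002, -1.0]] [0.6 0.7 0.2] 1.0024490504378836 0.0
top rack_place1 [([0.581, -0.008, 0.055], 0.88), ([0.582, 0.072, 0.064], 0.78), ([0.578, -0.085, 0.06], 0.64)]
top rack_place2 [([0.581, -0.008, 0.055], 0.88), ([0.582, 0.072, 0.064], 0.78), ([0.578, -0.085, 0.06], 0.64)]
top rack_place3 [([0.581, -0.008, 0.055], 0.88), ([0.582, 0.072, 0.064], 0.78), ([0.578, -0.085, 0.06], 0.64)]
top gauge_block_hole0 [([0.544, -0.337, 0.053], 0.87)]
top tray_floor [([0.48, 0.334, 0.005], 0.66)]
top gauge [([0.546, -0.34, 0.005], 0.51), ([0.582, -0.007, 0.057], 0.36)]
top reagent_bottle [([0.718, 0.232, -0.001], 0.91)]
top beaker [([0.712, -0.234, -0.001], 0.9), ([0.578, -0.087, 0.023], 0.36), ([0.718, 0.231, 0.003], 0.27)]
top boss_head [([0.409, 0.121, 0.002], 0.72)]
top glass_stopper [([0.394, -0.157, 0.003], 0.49), ([0.546, -0.34, 0.004], 0.34)]
top spatula [([0.394, -0.038, 0.001], 0.71)]
top petri_dish [([0.753, 0.077, -0.0], 0.88)]
top keck_clip [([0.722, -0.102, 0.004], 0.42)]
top bearing_a [([0.581, -0.00
[... 477 characters left out ...]
 tray_floor [([0.482, 0.335, 0.007], 0.86)]
scene gauge [([0.541, -0.342, 0.008], 0.85)]
scene reagent_bottle [([0.716, 0.231, 0.0], 0.76), ([0.579, -0.086, 0.027], 0.51)]
scene beaker [([0.711, -0.233, 0.001], 0.93), ([0.544, -0.34, 0.012], 0.51)]
scene boss_head [([0.405, 0.126, -0.001], 0.59)]
scene glass_stopper [([0.394, -0.153, 0.0], 0.61), ([0.583, -0.005, 0.024], 0.18)]
scene spatula [([0.393, -0.041, 0.002], 0.49)]
scene petri_dish [([0.719, -0.105, 0.001], 0.68), ([0.747, 0.081, 0.002], 0.59), ([0.479, 0.334, 0.01], 0.57)]
scene keck_clip [([0.721, -0.102, -0.001], 0.73)]
scene bearing_a [([0.584, -0.008, 0.024], 0.64), ([0.581, 0.072, 0.019], 0.61), ([0.578, -0.088, 0.026], 0.49)]
```

```bash
python3 - <<'E'
from h import *
for c in("top","scene"):
    d=np.load(c+".npy");P=cloud(c,d).reshape(-1,3)
    print(c, -np.linalg.inv(cv2.Rodrigues(np.array(manip.camera_model(c)["rvec"],float))[0])@np.array(manip.camera_model(c)["tvec"],float).ravel())
    for n,(x,y),lo,hi,r in(("g",(.544,-.34),.135,.16,.03),("gmid",(.544,-.34),.08,.135,.03),("b1",(.583,.073),.075,.095,.03),("b2",(.582,-.007),.075,.095,.03),("b3",(.578,-.087),.075,.095,.03)):
        q=P[(np.hypot(P[:,0]-x,P[:,1]-y)<r)&(P[:,2]>lo)&(P[:,2]<hi)]
        if len(q)>5:
            e=cv2.minEnclosingCircle(q[:,:2].astype(np.float32));print(n,len(q),np.round(np.median(q,0),4),np.round(q.min(0),4),np.round(q.max(0),4),np.round(e[0],4),round(e[1],4))
E
```

```text
top [0.37742725 0.00218116 1.040875  ]
g 144 [ 0.5433 -0.3381  0.1477] [ 0.5325 -0.3512  0.135 ] [ 0.5559 -0.3282  0.152 ] [ 0.5443 -0.3396] 0.0125
gmid 126 [ 0.5389 -0.3304  0.1105] [ 0.5315 -0.347   0.0808] [ 0.5554 -0.3262  0.1349] [ 0.5434 -0.3386] 0.0131
b1 191 [0.5843 0.0715 0.0815] [0.5672 0.0527 0.0751] [0.604  0.0898 0.0871] [0.5858 0.0721] 0.0196
b2 189 [ 0.5806 -0.0083  0.0814] [ 0.5633 -0.0263  0.0751] [0.5995 0.0109 0.0867] [ 0.5819 -0.008 ] 0.0197
b3 196 [ 0.577  -0.0871  0.0813] [ 0.5591 -0.1073  0.0751] [ 0.5957 -0.0698  0.0865] [ 0.578 -0.088] 0.0195
scene [1.39936858 0.22875078 0.86983935]
g 97 [ 0.5484 -0.337   0.1471] [ 0.5303 -0.3543  0.1352] [ 0.5585 -0.3267  0.152 ] [ 0.5446 -0.3406] 0.0145
gmid 187 [ 0.5521 -0.3334  0.1079] [ 0.5356 -0.3519  0.0803] [ 0.5592 -0.3252  0.1349] [ 0.5463 -0.3381] 0.014
b1 154 [0.5894 0.0736 0.0814] [0.567  0.0532 0.0751] [0.6046 0.0924 0.0859] [0.5853 0.0734] 0.0204
b2 145 [ 0.5859 -0.0055  0.0816] [ 0.5623 -0.0249  0.075 ] [0.6008 0.0122 0.0864] [ 0.5818 -0.0057] 0.0198
b3 139 [ 0.5823 -0.0865  0.082 ] [ 0.5599 -0.1051  0.0751] [ 0.5975 -0.0684  0.0857] [ 0.5782 -0.0859] 0.0202
```

View pics/top1.png

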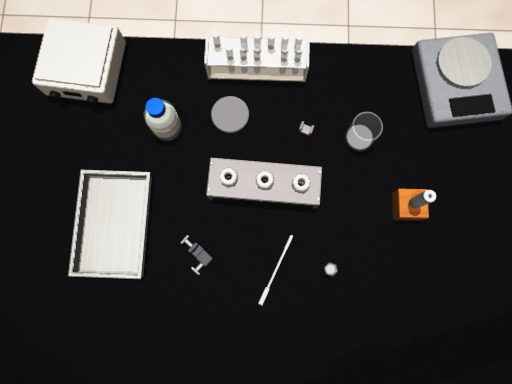

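View pics/scene1.png

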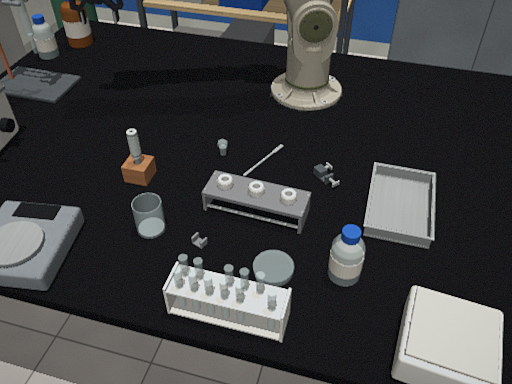

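The top picture shows the rack with white bearings at about (228,177), (265,180) and (302,183). The gauge stands in the orange block at (428,197), and the tray is at (112,225). The scene picture agrees and matches the networks' positions, so I'm going to the gauge.

{"name": "apply_moves", "arguments": {"series": [{"x": 5, "y": -1.6}, {"x": 10, "y": -3.2}, {"x": 15, "y": -4.8}, {"x": 20, "y": -6.4}, {"x": 25, "y": -8}, {"x": 30, "y": -9.6}, {"x": 35, "y": -11.3}, {"x": 39.5, "y": -12.8}], "fingers": 6}}

```text
invalid input at $.series[0]: expected keys x, y, z, wx, wy, wz
```

{"name": "apply_moves", "arguments": {"series": [{"x": 1.7, "y": -0.5}, {"x": 1.7, "y": -0.5, "z": 3}, {"x": 1.7, "y": -0.5, "z": 6}]}}

```text
invalid input at $.series[0]: expected keys x, y, z, wx, wy, wz
```

{"name": "apply_moves", "arguments": {"series": [{"x": 5, "y": -1.6, "z": 0, "wx": 0, "wy": 0, "wz": 0}, {"x": 10, "y": -3.2, "z": 0, "wx": 0, "wy": 0, "wz": 0}, {"x": 15, "y": -4.8, "z": 0, "wx": 0, "wy": 0, "wz": 0}, {"x": 20, "y": -6.4, "z": 0, "wx": 0, "wy": 0, "wz": 0}, {"x": 25, "y": -8, "z": 0, "wx": 0, "wy": 0, "wz": 0}, {"x": 30, "y": -9.6, "z": 0, "wx": 0, "wy": 0, "wz": 0}, {"x": 35, "y": -11.3, "z": 0, "wx": 0, "wy": 0, "wz": 0}, {"x": 39.5, "y": -12.8, "z": 0, "wx": 0, "wy": 0, "wz": 0}], "fingers": 6}}

```text
clock: 2.3
tool_pos: [0.5189, -0.3574, 0.405]
ee_rot: [[0.951, 0.31, 0.0], [0.31, -0.951, -0.0], [0.0, 0.0, -1.0]]
wrist_force: [1.0, 0.3, 0.0]
gripper_width: 0.704
grip_force: 0.0
```

{"name": "apply_moves", "arguments": {"series": [{"x": 1.7, "y": -0.5, "z": 0, "wx": 0, "wy": 0, "wz": 0}, {"x": 1.7, "y": -0.5, "z": 3, "wx": 0, "wy": 0, "wz": 0}, {"x": 1.7, "y": -0.5, "z": 3, "wx": 0, "wy": 0, "wz": 0}, {"x": 1.7, "y": -0.5, "z": 3, "wx": 0, "wy": 0, "wz": 0}]}}

```text
clock: 2.7
tool_pos: [0.5314, -0.3495, 0.3744]
ee_rot: [[0.951, 0.309, -0.002], [0.309, -0.951, 0.001], [-0.002, -0.001, -1.0]]
wrist_force: [0.0, -0.3, 0.3]
gripper_width: 0.7
grip_force: 0.0
```

```bash
python3 -c "
from h import *
st()"
```

```text
2.7 [ 0.5314 -0.3495  0.3744] [[0.951, 0.309, -0.002], [0.309, -0.951, 0.001], [-0.002, -0.001, -1.0]] [ 0.  -0.3  0.3] 0.700099597515123 0.0
```

{"name": "apply_moves", "arguments": {"series": [{"x": 1.54, "y": -0.5, "z": 0, "wx": 0, "wy": 0, "wz": 0}, {"x": 1.54, "y": -0.5, "z": 4, "wx": 0, "wy": 0, "wz": 0}, {"x": 1.54, "y": -0.5, "z": 8, "wx": 0, "wy": 0, "wz": 0}, {"x": 1.54, "y": -0.5, "z": 10.4, "wx": 0, "wy": 0, "wz": 0}, {"x": 1.54, "y": -0.5, "z": 10.4, "wx": 0, "wy": 0, "wz": 0}, {"x": 1.54, "y": -0.5, "z": 10.4, "wx": 0, "wy": 0, "wz": 0}]}}

```text
clock: 3.3
tool_pos: [0.5461, -0.3393, 0.2723]
ee_rot: [[0.951, 0.31, 0.001], [0.31, -0.951, -0.0], [0.001, 0.001, -1.0]]
wrist_force: [-0.9, -0.3, 0.5]
gripper_width: 0.702
grip_force: 0.0
```

{"name": "apply_moves", "arguments": {"series": [{"x": 0, "y": 0, "z": 0, "wx": 0, "wy": 0, "wz": 0}, {"x": 0, "y": 0, "z": 0, "wx": 0, "wy": 0, "wz": 0}, {"x": 0, "y": 0, "z": 0, "wx": 0, "wy": 0, "wz": 0}, {"x": 0, "y": 0, "z": 0, "wx": 0, "wy": 0, "wz": 0}, {"x": 0, "y": 0, "z": 0, "wx": 0, "wy": 0, "wz": 0}, {"x": 0, "y": 0, "z": 0, "wx": 0, "wy": 0, "wz": 0}], "fingers": 1.5, "grip_force": 40}}

```text
clock: 3.9
tool_pos: [0.5459, -0.3392, 0.2728]
ee_rot: [[0.951, 0.311, 0.003], [0.311, -0.951, -0.001], [0.002, 0.002, -1.0]]
wrist_force: [-0.6, 0.8, 6.3]
gripper_width: 0.266
grip_force: 38.9
```

{"name": "apply_moves", "arguments": {"series": [{"x": 0, "y": 0, "z": -4, "wx": 0, "wy": 0, "wz": 0}, {"x": 0, "y": 0, "z": -8, "wx": 0, "wy": 0, "wz": 0}, {"x": 0, "y": 0, "z": -12, "wx": 0, "wy": 0, "wz": 0}, {"x": 1.5, "y": -4, "z": -12, "wx": 0, "wy": 0, "wz": 0}, {"x": 4, "y": -8.5, "z": -12, "wx": 0, "wy": 0, "wz": 0}, {"x": 6.5, "y": -13, "z": -12, "wx": 0, "wy": 0, "wz": 0}, {"x": 8.5, "y": -17.5, "z": -12, "wx": 0, "wy": 0, "wz": 0}, {"x": 10.9, "y": -23, "z": -12, "wx": 0, "wy": 0, "wz": 0}]}}

```text
clock: 4.7
tool_pos: [0.5761, -0.0969, 0.3914]
ee_rot: [[0.951, 0.31, 0.001], [0.31, -0.951, -0.0], [0.001, 0.001, -1.0]]
wrist_force: [1.5, 0.1, -1.3]
gripper_width: 0.267
grip_force: 40.3
```

{"name": "apply_moves", "arguments": {"series": [{"x": 0, "y": 0, "z": 0, "wx": 0, "wy": 0, "wz": 0}, {"x": 0, "y": 0, "z": 0, "wx": 0, "wy": 0, "wz": 0}]}}

```text
clock: 4.9
tool_pos: [0.5764, -0.0969, 0.3914]
ee_rot: [[0.949, 0.314, 0.001], [0.314, -0.949, 0.0], [0.001, 0.0, -1.0]]
wrist_force: [-0.2, -1.0, -1.4]
gripper_width: 0.269
grip_force: 40.3
```

```bash
python3 - <<'E'
from h import *
s=st();t=np.array(s["tool_pos"]);R=np.array(s["ee_rot"])
for c in("top","scene"):
    im,d=manip.get_image(c);cv2.imwrite(f"pics/{c}2.png",im)
    for l in("gauge","rack_place1"):
        print(c,l,[(np.round(w(c,x["position"]),4).tolist(),round(x["confidence"],2)) for x in manip.spot_point(l,c)[:3]])
    P=cloud(c,d).reshape(-1,3)
    for lo in np.arange(.11,.2,.01):
        q=P[(np.hypot(*(P[:,:2]-t[:2]).T)<.03)&(P[:,2]>lo)&(P[:,2]<lo+.01)]
        if len(q)>2: print(c,round(lo,3),len(q),np.round(q.mean(0)-t,4),np.round(np.ptp(q,0),3))
E
```

```text
4.9 [ 0.5764 -0.0969  0.3914] [[0.949, 0.314, 0.001], [0.314, -0.949, 0.0], [0.001, 0.0, -1.0]] [-0.2 -1.  -1.4] 0.26921761489660023 40.348997712135315
top gauge [([0.3927, -0.0418, 0.0007], 0.68), ([0.5803, -0.0993, 0.1223], 0.41), ([0.4076, 0.1196, 0.0012], 0.27)]
top rack_place1 [([0.5768, -0.087, 0.0598], 0.77), ([0.5794, -0.0071, 0.0586], 0.65), ([0.5866, 0.0734, 0.0596], 0.6)]
top 0.12 4 [-0.0025  0.0043 -0.2638] [0.008 0.004 0.002]
top 0.13 3 [-0.0046  0.0041 -0.2539] [0.004 0.002 0.004]
top 0.14 5 [-0.0021  0.0048 -0.2463] [0.007 0.003 0.006]
top 0.15 3 [-0.0043  0.004  -0.2357] [0.003 0.002 0.007]
scene gauge [([0.5747, -0.1011, 0.1272], 0.72), ([0.7192, 0.2311, 0.0012], 0.41)]
scene rack_place1 [([0.5779, -0.0858, 0.0621], 0.97), ([0.5873, 0.0792, 0.0622], 0.85), ([0.5834, -0.0055, 0.0623], 0.79)]
scene 0.12 8 [ 0.0036 -0.0028 -0.2631] [0.012 0.012 0.003]
scene 0.13 20 [ 0.0035 -0.0033 -0.2566] [0.008 0.013 0.009]
scene 0.14 25 [ 0.0035 -0.0038 -0.2464] [0.011 0.014 0.01 ]
scene 0.15 22 [ 0.0032 -0.0034 -0.2362] [0.01  0.014 0.009]
scene 0.16 23 [ 0.0028 -0.0029 -0.2259] [0.01  0.014 0.009]
scene 0.17 24 [ 0.0019 -0.0027 -0.217 ] [0.015 0.011 0.009]
scene 0.18 15 [ 0.004  -0.0035 -0.2069] [0.01  0.022 0.01 ]
scene 0.19 39 [ 0.0067 -0.0027 -0.1966] [0.015 0.022 0.01 ]
```

```bash
cat >> h.py <<'E'
def proj(c,P):
    m=manip.camera_model(c);f=192/np.tan(np.radians(m["fovy"])/2)
    K=np.array([[f,0,m["cx"]],[0,f,m["cy"]],[0,0,1.]])
    return cv2.projectPoints(np.array(P,float).reshape(-1,3),np.array(m["rvec"],float),np.array(m["tvec"],float),K,None)[0].reshape(-1,2)
def zoom(c,im,t,name,h=30,k=9,pz=-.2674):
    u,v=proj(c,[t[0],t[1],.11])[0].astype(int)
    cr=cv2.resize(im[v-h:v+h,u-h:u+h],None,fx=k,fy=k,interpolation=cv2.INTER_CUBIC)
    q=lambda P:((proj(c,P)-[u-h,v-h]+.5)*k).astype(int)
    a=q([[t[0],t[1],t[2]+pz],[t[0],t[1],t[2]+pz+.062]])
    cv2.line(cr,a[0].tolist(),a[1].tolist(),(0,0,255),1)
    for b in((.5855,.0727),(.5818,-.007),(.578,-.087)):
        for r in(.0088,.019):
            th=np.linspace(0,6.28,40);cv2.polylines(cr,[q(np.c_[b[0]+r*np.cos(th),b[1]+r*np.sin(th),0*th+.082]).reshape(-1,1,2)],True,(0,255,0),1)
    return cr
E
python3 - <<'E'
from h import *
t=manip.observe()["tool_pos"]
a=[zoom(c,cv2.imread(f"pics/{c}2.png"),t,c,22,17) for c in("top","scene")]
cv2.imwrite("pics/z1.png",np.hstack(a)); print(a[0].shape)
E
```

```text
(748, 748, 3)
```

View pics/z1.png

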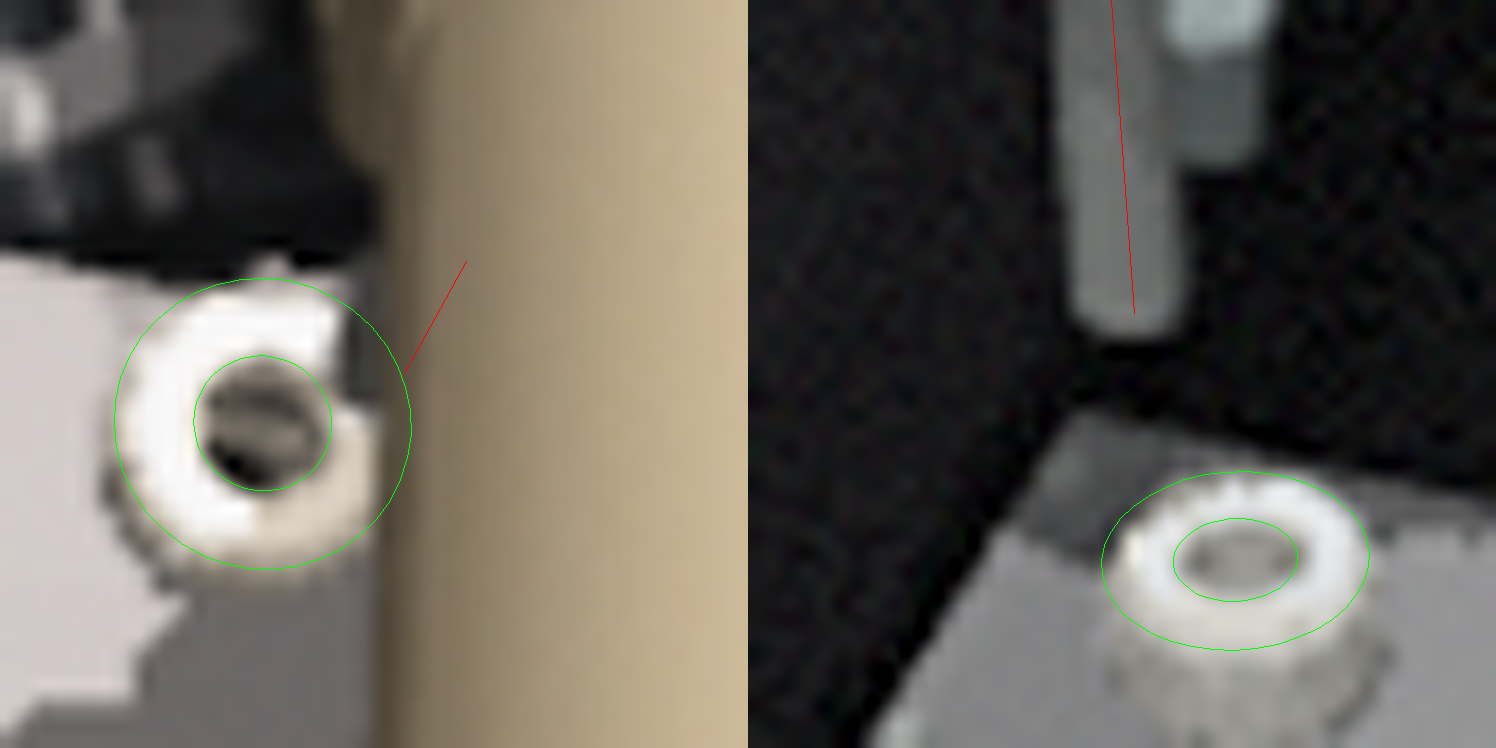

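The crop shows the pin (1128,250) lying on the predicted tool axis. The place-3 bore centre (1243,558) is about 1 mm to +y of my estimate. I'm aligning over it and lowering gently.

{"name": "apply_moves", "arguments": {"series": [{"x": 0.48, "y": -0.94, "z": 0, "wx": 0, "wy": 0, "wz": 0}, {"x": 0.48, "y": -0.94, "z": 2, "wx": 0, "wy": 0, "wz": 0}, {"x": 0.48, "y": -0.94, "z": 3.7, "wx": 0, "wy": 0, "wz": 0}, {"x": 0.48, "y": -0.94, "z": 4.0, "wx": 0, "wy": 0, "wz": 0}, {"x": 0.48, "y": -0.94, "z": 4.2, "wx": 0, "wy": 0, "wz": 0}, {"x": 0.48, "y": -0.94, "z": 4.4, "wx": 0, "wy": 0, "wz": 0}, {"x": 0.48, "y": -0.94, "z": 4.4, "wx": 0, "wy": 0, "wz": 0}]}}

```text
clock: 5.9
tool_pos: [0.5782, -0.088, 0.3476]
ee_rot: [[0.95, 0.311, 0.001], [0.311, -0.95, 0.0], [0.001, 0.0, -1.0]]
wrist_force: [-0.1, 1.1, -1.2]
gripper_width: 0.266
grip_force: 40.6
```

{"name": "apply_moves", "arguments": {"series": [{"x": 0.03, "y": -0.08, "z": 0.2, "wx": 0, "wy": 0, "wz": 0}, {"x": 0.03, "y": -0.08, "z": 0.4, "wx": 0, "wy": 0, "wz": 0}, {"x": 0.03, "y": -0.08, "z": 0.5, "wx": 0, "wy": 0, "wz": 0}, {"x": 0.03, "y": -0.08, "z": 0.5, "wx": 0, "wy": 0, "wz": 0}]}}

```text
clock: 6.3
tool_pos: [0.5779, -0.0876, 0.3415]
ee_rot: [[0.951, 0.311, -0.0], [0.311, -0.951, 0.0], [-0.0, -0.0, -1.0]]
wrist_force: [-0.1, 0.9, -2.2]
gripper_width: 0.265
grip_force: 40.3
```

{"name": "apply_moves", "arguments": {"series": [{"x": 0, "y": 0, "z": 0.4, "wx": 0, "wy": 0, "wz": 0}, {"x": 0, "y": 0, "z": 0.8, "wx": 0, "wy": 0, "wz": 0}, {"x": 0, "y": 0, "z": 1.1, "wx": 0, "wy": 0, "wz": 0}, {"x": 0, "y": 0, "z": 1.3, "wx": 0, "wy": 0, "wz": 0}, {"x": 0, "y": 0, "z": 1.3, "wx": 0, "wy": 0, "wz": 0}]}}

```text
clock: 6.8
tool_pos: [0.5779, -0.0876, 0.3283]
ee_rot: [[0.951, 0.311, -0.001], [0.311, -0.951, 0.0], [-0.001, -0.0, -1.0]]
wrist_force: [0.3, 0.3, -1.4]
gripper_width: 0.272
grip_force: 40.3
```

{"name": "apply_moves", "arguments": {"series": [{"x": 0, "y": 0, "z": 0.1, "wx": 0, "wy": 0, "wz": 0}, {"x": 0, "y": 0, "z": 0.2, "wx": 0, "wy": 0, "wz": 0}, {"x": 0, "y": 0, "z": 0.3, "wx": 0, "wy": 0, "wz": 0}, {"x": 0, "y": 0, "z": 0.3, "wx": 0, "wy": 0, "wz": 0}]}}

```text
clock: 7.2
tool_pos: [0.5779, -0.0876, 0.3256]
ee_rot: [[0.951, 0.311, -0.0], [0.311, -0.951, 0.0], [-0.0, -0.0, -1.0]]
wrist_force: [-0.5, 0.3, -2.0]
gripper_width: 0.273
grip_force: 40.3
```

{"name": "apply_moves", "arguments": {"series": [{"x": 0, "y": 0, "z": 0.1, "wx": 0, "wy": 0, "wz": 0}, {"x": 0, "y": 0, "z": 0.2, "wx": 0, "wy": 0, "wz": 0}, {"x": 0, "y": 0, "z": 0.2, "wx": 0, "wy": 0, "wz": 0}]}}

```text
clock: 7.5
tool_pos: [0.5779, -0.0876, 0.3236]
ee_rot: [[0.951, 0.311, -0.0], [0.311, -0.951, 0.0], [-0.0, -0.0, -1.0]]
wrist_force: [0.1, 0.4, -1.5]
gripper_width: 0.266
grip_force: 40.3
```

{"name": "apply_moves", "arguments": {"series": [{"x": 0, "y": 0, "z": 0.1, "wx": 0, "wy": 0, "wz": 0}, {"x": 0, "y": 0, "z": 0.15, "wx": 0, "wy": 0, "wz": 0}, {"x": 0, "y": 0, "z": 0.15, "wx": 0, "wy": 0, "wz": 0}]}}

```text
clock: 7.8
tool_pos: [0.578, -0.0876, 0.3222]
ee_rot: [[0.951, 0.311, -0.0], [0.311, -0.951, 0.0], [-0.0, -0.0, -1.0]]
wrist_force: [0.1, 0.3, -1.6]
gripper_width: 0.263
grip_force: 40.3
```

{"name": "apply_moves", "arguments": {"series": [{"x": 0, "y": 0, "z": 0.1, "wx": 0, "wy": 0, "wz": 0}, {"x": 0, "y": 0, "z": 0.2, "wx": 0, "wy": 0, "wz": 0}, {"x": 0, "y": 0, "z": 0.3, "wx": 0, "wy": 0, "wz": 0}, {"x": 0, "y": 0, "z": 0.3, "wx": 0, "wy": 0, "wz": 0}]}}

```text
clock: 8.2
tool_pos: [0.5779, -0.0876, 0.319]
ee_rot: [[0.951, 0.311, -0.0], [0.311, -0.951, 0.0], [-0.0, -0.0, -1.0]]
wrist_force: [1.1, -0.1, -1.5]
gripper_width: 0.266
grip_force: 40.3
```

{"name": "apply_moves", "arguments": {"series": [{"x": 0, "y": 0, "z": 0.1, "wx": 0, "wy": 0, "wz": 0}, {"x": 0, "y": 0, "z": 0.2, "wx": 0, "wy": 0, "wz": 0}, {"x": 0, "y": 0, "z": 0.3, "wx": 0, "wy": 0, "wz": 0}, {"x": 0, "y": 0, "z": 0.3, "wx": 0, "wy": 0, "wz": 0}]}}

```text
clock: 8.6
tool_pos: [0.5779, -0.0876, 0.316]
ee_rot: [[0.951, 0.311, -0.0], [0.311, -0.951, 0.0], [-0.0, -0.0, -1.0]]
wrist_force: [0.3, 1.6, -1.0]
gripper_width: 0.269
grip_force: 40.3
```

Clear of the ring depth with no force. Place 3 is the right one, so I'm lowering to the shoulder.

{"name": "apply_moves", "arguments": {"series": [{"x": 0, "y": 0, "z": 0.4, "wx": 0, "wy": 0, "wz": 0}, {"x": 0, "y": 0, "z": 0.8, "wx": 0, "wy": 0, "wz": 0}, {"x": 0, "y": 0, "z": 1.2, "wx": 0, "wy": 0, "wz": 0}, {"x": 0, "y": 0, "z": 1.2, "wx": 0, "wy": 0, "wz": 0}]}}

```text
clock: 9.0
tool_pos: [0.5777, -0.0876, 0.3033]
ee_rot: [[0.951, 0.311, -0.001], [0.311, -0.951, 0.0], [-0.001, -0.001, -1.0]]
wrist_force: [0.9, -0.7, -2.4]
gripper_width: 0.266
grip_force: 40.3
```

{"name": "apply_moves", "arguments": {"series": [{"x": 0, "y": 0, "z": 0.4, "wx": 0, "wy": 0, "wz": 0}, {"x": 0, "y": 0, "z": 0.8, "wx": 0, "wy": 0, "wz": 0}, {"x": 0, "y": 0, "z": 1.2, "wx": 0, "wy": 0, "wz": 0}, {"x": 0, "y": 0, "z": 1.4, "wx": 0, "wy": 0, "wz": 0}, {"x": 0, "y": 0, "z": 1.4, "wx": 0, "wy": 0, "wz": 0}]}}

```text
clock: 9.5
tool_pos: [0.5779, -0.0876, 0.2898]
ee_rot: [[0.951, 0.311, -0.001], [0.311, -0.951, 0.0], [-0.0, -0.0, -1.0]]
wrist_force: [0.4, 0.5, -1.4]
gripper_width: 0.264
grip_force: 40.3
```

{"name": "apply_moves", "arguments": {"series": [{"x": 0, "y": 0, "z": 0.1, "wx": 0, "wy": 0, "wz": 0}, {"x": 0, "y": 0, "z": 0.2, "wx": 0, "wy": 0, "wz": 0}, {"x": 0, "y": 0, "z": 0.25, "wx": 0, "wy": 0, "wz": 0}, {"x": 0, "y": 0, "z": 0.25, "wx": 0, "wy": 0, "wz": 0}]}}

```text
clock: 9.9
tool_pos: [0.578, -0.0876, 0.2877]
ee_rot: [[0.951, 0.311, 0.0], [0.311, -0.951, 0.0], [0.0, -0.0, -1.0]]
wrist_force: [0.2, -0.0, -2.4]
gripper_width: 0.267
grip_force: 40.3
```

{"name": "apply_moves", "arguments": {"series": [{"x": 0, "y": 0, "z": 0, "wx": 0, "wy": 0, "wz": 0}, {"x": 0, "y": 0, "z": 0, "wx": 0, "wy": 0, "wz": 0}, {"x": 0, "y": 0, "z": 0, "wx": 0, "wy": 0, "wz": 0}, {"x": 0, "y": 0, "z": 0, "wx": 0, "wy": 0, "wz": 0}, {"x": 0, "y": 0, "z": -3, "wx": 0, "wy": 0, "wz": 0}, {"x": 0, "y": 0, "z": -7, "wx": 0, "wy": 0, "wz": 0}, {"x": 0, "y": 0, "z": -11, "wx": 0, "wy": 0, "wz": 0}], "fingers": 6}}

```text
clock: 10.6
tool_pos: [0.5777, -0.0876, 0.3987]
ee_rot: [[0.951, 0.311, -0.001], [0.311, -0.951, 0.0], [-0.001, -0.001, -1.0]]
wrist_force: [1.1, -0.4, -0.3]
gripper_width: 0.704
grip_force: 0.0
```

{"name": "apply_moves", "arguments": {"series": [{"x": 1.4, "y": -3.7, "z": 0, "wx": 0, "wy": 0, "wz": 0}, {"x": 2.88, "y": -7.49, "z": 0, "wx": 0, "wy": 0, "wz": 0}, {"x": 2.88, "y": -7.49, "z": 0, "wx": 0, "wy": 0, "wz": 0}, {"x": 2.88, "y": -7.49, "z": 4, "wx": 0, "wy": 0, "wz": 0}, {"x": 2.88, "y": -7.49, "z": 8, "wx": 0, "wy": 0, "wz": 0}, {"x": 2.88, "y": -7.49, "z": 11, "wx": 0, "wy": 0, "wz": 0}, {"x": 2.88, "y": -7.49, "z": 13, "wx": 0, "wy": 0, "wz": 0}, {"x": 2.88, "y": -7.49, "z": 13, "wx": 0, "wy": 0, "wz": 0}]}}

```text
clock: 11.4
tool_pos: [0.5808, -0.0077, 0.2644]
ee_rot: [[0.95, 0.311, -0.006], [0.311, -0.95, 0.0], [-0.006, -0.002, -1.0]]
wrist_force: [0.0, -0.1, 0.3]
gripper_width: 0.7
grip_force: 0.0
```

```bash
python3 - <<'E'
from h import *
s=st();t=s["tool_pos"]
im,d=manip.get_image("scene")
a=zoom("scene",im,t,"s",32,9);cv2.imwrite("pics/z2.png",a)
P=cloud("scene",d).reshape(-1,3)
q=P[(np.hypot(P[:,0]-.578,P[:,1]+.088)<.03)&(P[:,2]>.155)&(P[:,2]<.18)]
print(len(q),np.median(q,0),q.max(0))
E
```

```text
11.4 [ 0.5808 -0.0077  0.2644] [[0.95, 0.311, -0.006], [0.311, -0.95, 0.0], [-0.006, -0.002, -1.0]] [ 0.  -0.1  0.3] 0.7000106785896824 0.0
64 [ 0.58170299 -0.08965415  0.16242298] [ 0.59027926 -0.07918792  0.16773509]
```

View pics/z2.png

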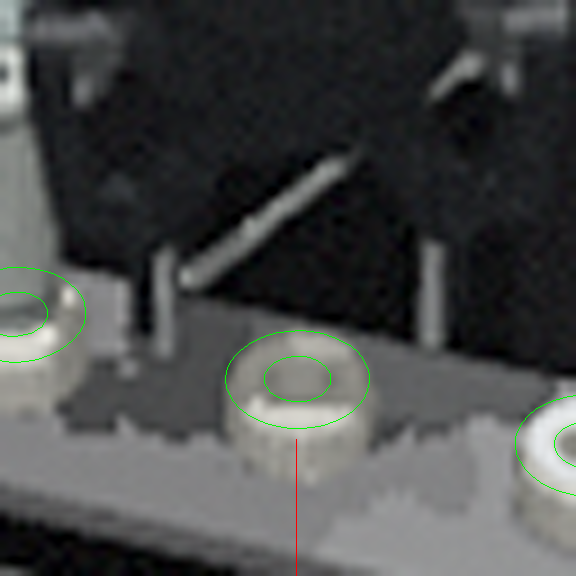

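The crop shows the fingers at (165,300) and (432,295) straddling the middle bearing at (298,380). The gauge stands in place 3 with its top at 162 mm, as it should. I'm lowering and gripping.

{"name": "apply_moves", "arguments": {"series": [{"x": 0.05, "y": 0, "z": 1, "wx": 0, "wy": 0, "wz": 0}, {"x": 0.05, "y": 0, "z": 2, "wx": 0, "wy": 0, "wz": 0}, {"x": 0.05, "y": 0, "z": 2.6, "wx": 0, "wy": 0, "wz": 0}, {"x": 0.05, "y": 0, "z": 2.6, "wx": 0, "wy": 0, "wz": 0}]}}

```text
clock: 11.85
tool_pos: [0.5822, -0.0073, 0.2408]
ee_rot: [[0.951, 0.311, -0.001], [0.311, -0.951, 0.0], [-0.001, -0.0, -1.0]]
wrist_force: [-0.1, 0.8, -0.8]
gripper_width: 0.701
grip_force: 0.0
```

{"name": "apply_moves", "arguments": {"series": [{"x": 0, "y": 0, "z": 0, "wx": 0, "wy": 0, "wz": 0}, {"x": 0, "y": 0, "z": 0, "wx": 0, "wy": 0, "wz": 0}, {"x": 0, "y": 0, "z": 0, "wx": 0, "wy": 0, "wz": 0}, {"x": 0, "y": 0, "z": 0, "wx": 0, "wy": 0, "wz": 0}, {"x": 0, "y": 0, "z": 0, "wx": 0, "wy": 0, "wz": 0}], "fingers": 2.8, "grip_force": 40}}

```text
clock: 12.35
tool_pos: [0.5828, -0.0072, 0.2425]
ee_rot: [[0.951, 0.311, 0.001], [0.311, -0.951, 0.0], [0.001, 0.0, -1.0]]
wrist_force: [-0.6, 0.7, 5.7]
gripper_width: 0.433
grip_force: 40.6
```

{"name": "apply_moves", "arguments": {"series": [{"x": 0, "y": 0, "z": -3, "wx": 0, "wy": 0, "wz": 0}, {"x": 0, "y": 0, "z": -6.5, "wx": 0, "wy": 0, "wz": 0}, {"x": 0, "y": 0, "z": -10, "wx": 0, "wy": 0, "wz": 0}, {"x": 0.7, "y": -4, "z": -10, "wx": 0, "wy": 0, "wz": 0}, {"x": 1.5, "y": -8.8, "z": -10, "wx": 0, "wy": 0, "wz": 0}, {"x": 2.3, "y": -13.6, "z": -10, "wx": 0, "wy": 0, "wz": 0}, {"x": 3.1, "y": -18.4, "z": -10, "wx": 0, "wy": 0, "wz": 0}, {"x": 3.9, "y": -23.2, "z": -10, "wx": 0, "wy": 0, "wz": 0}]}}

```text
clock: 13.15
tool_pos: [0.5469, 0.2269, 0.3415]
ee_rot: [[0.951, 0.31, -0.0], [0.31, -0.951, -0.0], [-0.0, 0.0, -1.0]]
wrist_force: [1.2, -0.0, -0.9]
gripper_width: 0.43
grip_force: 40.5
```

{"name": "apply_moves", "arguments": {"series": [{"x": 0.8, "y": -4.8, "z": 0, "wx": 0, "wy": 0, "wz": 0}, {"x": 1.7, "y": -9.6, "z": 0, "wx": 0, "wy": 0, "wz": 0}, {"x": 1.8, "y": -10.8, "z": 0, "wx": 0, "wy": 0, "wz": 0}, {"x": 1.8, "y": -10.8, "z": 0, "wx": 0, "wy": 0, "wz": 0}]}}

```text
clock: 13.55
tool_pos: [0.5293, 0.3368, 0.341]
ee_rot: [[0.949, 0.316, -0.002], [0.316, -0.949, 0.001], [-0.001, -0.002, -1.0]]
wrist_force: [0.8, -1.0, -1.0]
gripper_width: 0.435
grip_force: 40.6
```

{"name": "apply_moves", "arguments": {"series": [{"x": 0, "y": 0, "z": 4, "wx": 0, "wy": 0, "wz": 0}, {"x": 0, "y": 0, "z": 8, "wx": 0, "wy": 0, "wz": 0}, {"x": 0, "y": 0, "z": 10.5, "wx": 0, "wy": 0, "wz": 0}, {"x": 0, "y": 0, "z": 11.2, "wx": 0, "wy": 0, "wz": 0}, {"x": 0, "y": 0, "z": 11.5, "wx": 0, "wy": 0, "wz": 0}, {"x": 0, "y": 0, "z": 11.5, "wx": 0, "wy": 0, "wz": 0}]}}

```text
clock: 14.15
tool_pos: [0.5319, 0.3331, 0.2279]
ee_rot: [[0.951, 0.31, 0.001], [0.31, -0.951, 0.001], [0.002, -0.0, -1.0]]
wrist_force: [0.1, 0.6, -0.4]
gripper_width: 0.434
grip_force: 40.6
```

{"name": "apply_moves", "arguments": {"series": [{"x": 0, "y": 0, "z": 0, "wx": 0, "wy": 0, "wz": 0}, {"x": 0, "y": 0, "z": 0, "wx": 0, "wy": 0, "wz": 0}, {"x": 0, "y": 0, "z": 0, "wx": 0, "wy": 0, "wz": 0}, {"x": 0, "y": 0, "z": 0, "wx": 0, "wy": 0, "wz": 0}, {"x": 0, "y": 0, "z": -3, "wx": 0, "wy": 0, "wz": 0}, {"x": 0, "y": 0, "z": -7, "wx": 0, "wy": 0, "wz": 0}, {"x": 0, "y": 0, "z": -11, "wx": 0, "wy": 0, "wz": 0}, {"x": 0, "y": 0, "z": -11, "wx": 0, "wy": 0, "wz": 0}], "fingers": 6}}

```text
clock: 14.95
tool_pos: [0.532, 0.335, 0.3438]
ee_rot: [[0.95, 0.311, 0.009], [0.311, -0.95, 0.006], [0.011, -0.003, -1.0]]
wrist_force: [0.7, 0.4, -0.6]
gripper_width: 0.701
grip_force: 0.0
```

{"name": "apply_moves", "arguments": {"series": [{"x": -0.5, "y": 4.4, "z": 0, "wx": 0, "wy": 0, "wz": 0}, {"x": -1, "y": 8.8, "z": 0, "wx": 0, "wy": 0, "wz": 0}, {"x": -1.5, "y": 13.2, "z": 0, "wx": 0, "wy": 0, "wz": 0}, {"x": -2, "y": 17.6, "z": 0, "wx": 0, "wy": 0, "wz": 0}, {"x": -2.5, "y": 22, "z": 0, "wx": 0, "wy": 0, "wz": 0}, {"x": -3, "y": 26.6, "z": 0, "wx": 0, "wy": 0, "wz": 0}, {"x": -3, "y": 26.6, "z": 0, "wx": 0, "wy": 0, "wz": 0}, {"x": -3, "y": 26.6, "z": 0, "wx": 0, "wy": 0, "wz": 0}]}}

```text
clock: 15.75
tool_pos: [0.5854, 0.0697, 0.3365]
ee_rot: [[0.952, 0.307, -0.0], [0.307, -0.952, -0.0], [-0.0, 0.0, -1.0]]
wrist_force: [-0.2, 1.6, 0.1]
gripper_width: 0.699
grip_force: 0.0
```

```bash
python3 - <<'E'
from h import *
s=st();t=np.array(s["tool_pos"]);R=np.array(s["ee_rot"])
print(R.T@(np.array([.5857,.0722,.2415])-t)*100)
E
```

```text
15.75 [0.5854 0.0697 0.3365] [[0.952, 0.307, -0.0], [0.307, -0.952, -0.0], [-0.0, 0.0, -1.0]] [-0.2  1.6  0.1] 0.698939313978892 0.0
[ 0.10146    -0.22677309  9.49800835]
```

{"name": "apply_moves", "arguments": {"series": [{"x": 0.1, "y": -0.23, "z": 3, "wx": 0, "wy": 0, "wz": 0}, {"x": 0.1, "y": -0.23, "z": 6, "wx": 0, "wy": 0, "wz": 0}, {"x": 0.1, "y": -0.23, "z": 8, "wx": 0, "wy": 0, "wz": 0}, {"x": 0.1, "y": -0.23, "z": 9, "wx": 0, "wy": 0, "wz": 0}, {"x": 0.1, "y": -0.23, "z": 9.5, "wx": 0, "wy": 0, "wz": 0}, {"x": 0.1, "y": -0.23, "z": 9.5, "wx": 0, "wy": 0, "wz": 0}]}}

```text
clock: 16.35
tool_pos: [0.5855, 0.0748, 0.2419]
ee_rot: [[0.95, 0.312, 0.0], [0.312, -0.95, 0.0], [0.0, -0.0, -1.0]]
wrist_force: [0.3, -0.3, 0.2]
gripper_width: 0.697
grip_force: 0.0
```

{"name": "apply_moves", "arguments": {"series": [{"x": 0, "y": 0, "z": 0, "wx": 0, "wy": 0, "wz": 0}, {"x": 0, "y": 0, "z": 0, "wx": 0, "wy": 0, "wz": 0}, {"x": 0, "y": 0, "z": 0, "wx": 0, "wy": 0, "wz": 0}, {"x": 0, "y": 0, "z": 0, "wx": 0, "wy": 0, "wz": 0}, {"x": 0, "y": 0, "z": 0, "wx": 0, "wy": 0, "wz": 0}], "fingers": 2.8}}

```text
clock: 16.85
tool_pos: [0.5859, 0.0742, 0.2434]
ee_rot: [[0.951, 0.311, 0.002], [0.311, -0.951, 0.0], [0.002, 0.0, -1.0]]
wrist_force: [-2.1, 0.6, 5.8]
gripper_width: 0.446
grip_force: 39.9
```

{"name": "apply_moves", "arguments": {"series": [{"x": 0, "y": 0, "z": -3, "wx": 0, "wy": 0, "wz": 0}, {"x": 0, "y": 0, "z": -6.5, "wx": 0, "wy": 0, "wz": 0}, {"x": 0, "y": 0, "z": -10, "wx": 0, "wy": 0, "wz": 0}, {"x": -0.8, "y": -4.2, "z": -10, "wx": 0, "wy": 0, "wz": 0}, {"x": -1.6, "y": -8.8, "z": -10, "wx": 0, "wy": 0, "wz": 0}, {"x": -2.5, "y": -13.4, "z": -10, "wx": 0, "wy": 0, "wz": 0}, {"x": -3.3, "y": -18, "z": -10, "wx": 0, "wy": 0, "wz": 0}, {"x": -4.1, "y": -22.6, "z": -10, "wx": 0, "wy": 0, "wz": 0}]}}

```text
clock: 17.65
tool_pos: [0.4752, 0.2774, 0.3425]
ee_rot: [[0.951, 0.31, 0.001], [0.31, -0.951, 0.0], [0.001, 0.0, -1.0]]
wrist_force: [0.4, 0.7, -1.5]
gripper_width: 0.442
grip_force: 40.6
```

{"name": "apply_moves", "arguments": {"series": [{"x": -0.8, "y": -4.4, "z": 0, "wx": 0, "wy": 0, "wz": 0}, {"x": -1.2, "y": -6.4, "z": 0, "wx": 0, "wy": 0, "wz": 0}, {"x": -1.2, "y": -6.4, "z": 0, "wx": 0, "wy": 0, "wz": 0}, {"x": -1.2, "y": -6.4, "z": 0, "wx": 0, "wy": 0, "wz": 0}]}}

```text
clock: 18.05
tool_pos: [0.4451, 0.3331, 0.342]
ee_rot: [[0.95, 0.311, 0.001], [0.311, -0.95, -0.0], [0.001, 0.0, -1.0]]
wrist_force: [1.8, 0.5, -0.6]
gripper_width: 0.445
grip_force: 40.6
```

{"name": "apply_moves", "arguments": {"series": [{"x": 0, "y": 0, "z": 4, "wx": 0, "wy": 0, "wz": 0}, {"x": 0, "y": 0, "z": 8, "wx": 0, "wy": 0, "wz": 0}, {"x": 0, "y": 0, "z": 10.5, "wx": 0, "wy": 0, "wz": 0}, {"x": 0, "y": 0, "z": 11.2, "wx": 0, "wy": 0, "wz": 0}, {"x": 0, "y": 0, "z": 11.4, "wx": 0, "wy": 0, "wz": 0}, {"x": 0, "y": 0, "z": 11.4, "wx": 0, "wy": 0, "wz": 0}]}}

```text
clock: 18.65
tool_pos: [0.446, 0.333, 0.229]
ee_rot: [[0.951, 0.309, 0.002], [0.309, -0.951, 0.001], [0.002, -0.0, -1.0]]
wrist_force: [-0.3, 0.5, -0.8]
gripper_width: 0.441
grip_force: 40.6
```

{"name": "apply_moves", "arguments": {"series": [{"x": 0, "y": 0, "z": 0, "wx": 0, "wy": 0, "wz": 0}, {"x": 0, "y": 0, "z": 0, "wx": 0, "wy": 0, "wz": 0}, {"x": 0, "y": 0, "z": 0, "wx": 0, "wy": 0, "wz": 0}, {"x": 0, "y": 0, "z": 0, "wx": 0, "wy": 0, "wz": 0}, {"x": 0, "y": 0, "z": -3, "wx": 0, "wy": 0, "wz": 0}, {"x": 0, "y": 0, "z": -7, "wx": 0, "wy": 0, "wz": 0}, {"x": 0, "y": 0, "z": -11, "wx": 0, "wy": 0, "wz": 0}, {"x": 0, "y": 0, "z": -14, "wx": 0, "wy": 0, "wz": 0}], "fingers": 6}}

```text
clock: 19.45
tool_pos: [0.4449, 0.3334, 0.3707]
ee_rot: [[0.95, 0.311, 0.002], [0.311, -0.95, 0.002], [0.002, -0.001, -1.0]]
wrist_force: [-0.2, -0.1, 0.3]
gripper_width: 0.703
grip_force: 0.0
```

```bash
python3 - <<'E'
from h import *
st()
im,d=manip.get_image("scene");cv2.imwrite("pics/s9.png",im[100:270,100:460].repeat(2,0).repeat(2,1))
P=cloud("scene",d).reshape(-1,3)
for n,x,y,lo in(("gauge",.578,-.088,.155),("b2",.532,.334,.045),("b1",.445,.333,.045)):
    q=P[(np.hypot(P[:,0]-x,P[:,1]-y)<.035)&(P[:,2]>lo)&(P[:,2]<.18)];print(n,len(q),np.round(np.median(q,0),4),np.round(np.percentile(q,90,axis=0),4))
for l in("bearing_a","gauge"):
  print(l,[(np.round(w("scene",x["position"]),3).tolist(),round(x["confidence"],2)) for x in manip.spot_point(l,"scene")])
E
```

```text
19.45 [0.4449 0.3334 0.3707] [[0.95, 0.311, 0.002], [0.311, -0.95, 0.002], [0.002, -0.001, -1.0]] [-0.2 -0.1  0.3] 0.702698232456412 0.0
gauge 84 [ 0.5794 -0.0877  0.1619] [ 0.5867 -0.0794  0.1642]
b2 223 [0.5381 0.3314 0.0596] [0.5482 0.3452 0.0638]
b1 201 [0.4528 0.3315 0.0595] [0.462  0.3454 0.0641]
bearing_a [([0.443, 0.332, 0.002], 0.88), ([0.532, 0.334, -0.0], 0.79), ([0.581, -0.088, 0.026], 0.72), ([0.406, 0.123, -0.001], 0.23)]
gauge []
```

View pics/s9.png

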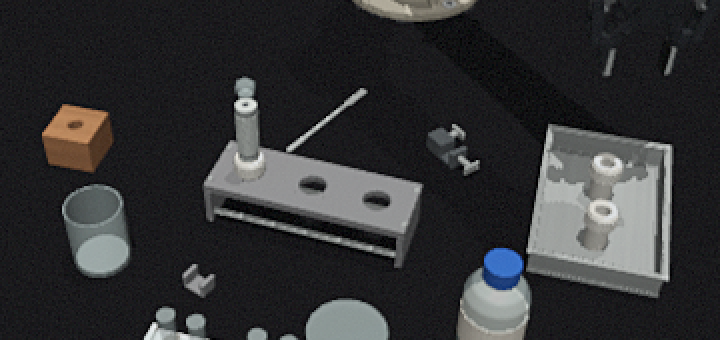

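The picture shows the gauge seated in the place-3 bearing at (248,135) and both other bearings standing in the tray at (605,170) and (600,220). The bystanders are untouched, so I'm handing in.

```bash
python3 -c "
from cell import manip
print(manip.hand_in())"
```

```text
the job is handed in; nothing more can be done
None
```

The gauge went right through the first bore I tried and now stands with its handle down on the head of the right-hand bearing, still in the rack; the other two are in the tray (put there by elimination, not gauged), nothing else was touched, and the job is handed in at about 19.5 s, though no verdict came back.

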